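# Clamp a printer roller over the viewing panel and hold its lamp button

## Robot

A 6-joint arm with a two-finger parallel gripper is mounted at the origin on the work surface. World frame = base frame: x ahead of the robot, y to its left, z up, the work surface at z = 0. Lengths are in m, angles in rad, forces in N, time in s.
With the tool pointing down it reaches from about 0.275 to 0.75 m from the base axis. Payload 10.2 kg.
Tool frame: the origin (TCP) lies at the very end of the fingers, on their centre line; the grasp point (between the pads) lies env.grasp_offset behind it (env.grasp_offset is the distance from the TCP to the grasp point, in m); z points along the fingers, y is the line along which they close (so a half turn about z gives the same grasp; the last joint's range is limited). The gripper opens to 85 mm and grips with 20 to 120 N. Pads are 22 mm wide; open, the fingers measure 114 mm over their backs; the gripper's body (76 mm by 85 mm) begins 54 mm behind the grasp point. The pads swing forward as they close: fully open they stand 13 mm farther back than shut.
Start: joints at [1.095, 0.313, 1.498, -0, 1.331, -0.223], TCP at [0.131, 0.508, 0.231] pointing down, gripper open.
Joint ranges: [-2.94, 2.94], [-0.97, 2.17], [0.19, 2.56], [-1.23, 4.37], [0.02, 3.11], [-2.88, 2.88]. Speed limits (rad/s): [2.39, 2.39, 3.01, 3.14, 3.14, 3.14].

## Interface

Orientations are given as [roll, pitch, yaw] about the fixed x, y, z axes, in that order (R = Rz(yaw) Ry(pitch) Rx(roll)).
In Python, from cell import env gives the robot as it stands. The module is installed in compiled form; this text tells all that it offers.
- The arm moves only by the tool carry_out, never from a script. Its argument "deltas" is one flat list of numbers, 5 for each row, row after row: the finger opening in mm, from 0 to 85.4, then the shift along the tool's x, y, z in mm, then the turn about the tool's z in degrees. In form: [claw, dx, dy, dz, twist, claw, dx, dy, dz, twist, ...]. A call has 1 to 10 rows; each row shifts and turns the commanded pose from where the row before left it, along the tool's axes as they then stand; what a row does not reach is not made up. A row lasts 1/10 s, in which the tool goes at most 50 mm and 8.59 degrees, less where a joint would pass 70% of its speed; a pose out of reach is approached as far as the arm can. A call is refused whole if a number of a shift passes 50 or a number of a turn 8.59, either way. A call with a gripper value outside its range is refused whole. The fingers move at their own pace and stop on an object; "force" is the grip in N (left out, the last holds). Time passes only in rows, so rows that do not move let the fingers close. It gives the time, the measured TCP pose, the force, the opening and the grip force at its end, in the units of the state.
- env.state(): the state, without advancing time (a new reading comes with each control period).
- env.camera(name): name is "scene" or "top" or "wrist"; returns (picture, depth): 384x512x3 uint8, red, green, blue; 384x512 float32, m along the optical axis (not along the pixel's ray), 0 where there is no reading.
- env.camera_params(name): a dict with "fx", "fy", "cx", "cy" (pixels), "extrinsics" (4x4, takes a point from camera to world coordinates); the wrist camera has in their place "hand_eye" (4x4, takes a point from camera to tool coordinates, whose origin is the TCP and whose axes are the flange's). Camera axes: x right, y up, looking along -z (the intrinsics and any distortion apply to the point x, -y, -z); pixel columns grow to the right and rows downward; lengths in m; the calibration is good to about 2 mm. The wrist camera is an equidistant fisheye: a pixel r from the principal point sees the ray r / f radians off the axis. A picture is of the moment at which its call begins: read the wrist's pose just before it. camera_params takes no time and is no camera call.
- env.job_done(): hands the job in; it is judged then, once.
The state is a dict: "t": time; "qpos": joint angles; "joint_vel": joint speeds; "effort": joint torques, N m; "tcp_pos": TCP position; "orientation": TCP orientation; "ft_force": force on the tool from outside, world axes, zero at the start; "wrist_torque": the same for the moment, N m; "width": opening from 0.0 (shut) to 1.0 (fully open); "finger_force": force on a finger pad.
Only numpy, scipy, OpenCV 4.12 (cv2) and the standard library are available. Lean on these libraries where they do the work, as an engineer would, in place of code of your own. Each camera call takes 0.05 s, during which the arm holds its last target. There are 200 camera calls.

## Task

Lift the cassette printer's orange roller out of the smoked tray, lay it on the two white saddles of the bench centres over the viewing panel, and slide the tailstock up until the roller is held endwise without play, both of its steel ends in their cups. Then press the black spring-loaded lamp button half way, to 10 mm of its 20 mm travel with the collar edge in the green band of the stem, never pushing it through to the bottom, and finish while still holding it there with the gripper. Leave the tray, cassettes, mould and mortar where they stand.

Things in the scene. Friction and masses are not known exactly. Their poses are not given: they have to be found in the camera images.
- roller: loose printer roller, 0.16 kg nominal: orange silicone-rubber cylinder 22 mm in diameter and 130 mm long with a steel journal 10 mm in diameter and 18 mm long at each end, 166 mm overall, both ends alike. Origin at its centre on the axis; its own y axis is the roller axis. It starts lying level on the tray's two saddles, axis 45 mm above the table.
- tray: smoked acrylic tray, 90 (x) x 200 (y) mm, rim 15 mm high, 0.6 kg, loose; origin at the centre of its underside. Two white V saddles (8 mm thick, at y = -45 and +45 mm, arm tips about level with the roller axis) carry the roller along the tray's y axis with its axis at 45 mm height; nothing else stands in it.
- centres: fixed bench centres: aluminium base 74 mm wide (x), y from -107 to +203 mm, 8 mm thick, with the white backlit viewing panel in it. Origin on the table under the seat point; y is the roller axis, from blue head block to blue tailstock. Two white V saddles (8 mm thick, at y = -32 and +50 mm, tips about 40 mm apart, about level with the seated roller's axis) carry the rubber at 50 mm axis height.
- seat (a point): where the roller's centre must finally be, on the cups' common axis 50 mm above the table; axes as the bench centres. Lay the roller down first with its centre about 18 mm to +y of here, clear of both cups: the tailstock then pushes it along the saddles into the head cup.
- head_cup (a point): centre of the head block's cup mouth, 50 mm above the table, at y = -73 mm of the centres, facing +y; the cup is 16 mm wide and 10 mm deep (floor at y = -83 mm). The blue head block is 36 mm wide, 20 mm thick, its top 68 mm high.
- tailstock (a joint): slide of the tailstock, m: 0 = fully back, grows towards the head block (-y of the centres), up to 0.085; starts between 0 and 0.025, stays where left (about 2 N friction). Its cup (16 mm wide, 10 mm deep) faces the head, mouth at y = 143 mm minus the slide value. With the roller fully home in both cups it reads 0.070.
- tail_post (a point): grip point of the tailstock: on the axis of its upright black post (14 mm in diameter, from 68 to 108 mm above the table, standing on the 36 x 20 mm blue tailstock block), at 93 mm height; it moves with the tailstock, at y = 153 mm minus the slide value in the frame of the centres.
- switch_box: fixed grey switch box, 84 x 84 x 45 mm, with a steel collar on top whose edge is at 50 mm height; origin at the centre of its underside. The button's axis is its vertical centre line.
- enable_button (a joint): travel of the button downward, m: 0 = released, 0.020 = bottomed. Spring: about 3 N at the start of travel, 6 N at 10 mm, 9 N at the bottom; it springs back when let go.
- cap_top (a point): centre of the flat top of the black button cap (44 mm in diameter, 14 mm thick), 88 mm above the table when released, 78 mm when half pressed. The stem below has a white band (0 to 6 mm of travel), a green band (6 to 14 mm) and a red band above: the collar edge lies in the green band when the button is about half way.
- cassette_a: green plastic tissue cassette lying flat, 28 x 40 x 6 mm; bystander
- cassette_b: second green cassette, the same; bystander
- cassette_c: third green cassette, the same; bystander
- mould: small open steel embedding mould, 30 x 40 x 11 mm; bystander
- mortar: white porcelain mortar bowl, 96 mm across, 62 mm high, 0.7 kg; bystander; it stands on one side of the table and the switch box on the other, which is which varies
Things that resemble listed ones, but are neither listed nor needed, are in the scene too. Leave any yellow look-alike of the roller alone.

How it is judged:
By the outcome, as a careful person would: the job done as asked, in the order asked, and still so for the second after the job is handed in, while the arm keeps its last pose, push and grip.
It also fails if it takes over 56 s, if anything falls off the work surface, if the arm or the gripper's body presses on something with over 40 N, if the wrist force passes 120 N, or if a joint passes its speed limit or range.

## Working session

There is one attempt and no reset: what is moved stays moved. The work goes in short steps, Python scripts to look and compute and a tool call to move; the robot and the scene stay as the last step left them, time stands still between calls to the robot, and variables do not carry over. Pictures are saved under pics/ and viewed, at most 10 in all, crops included, and the job is handed in when it is done.

Besides the shell and the picture viewer there is one more tool, called after ">>>" as name(argument=value, ...) on one line, values as JSON. carry_out: Moves the arm, as the interface text tells. Its arguments: {"type":"object","properties":{"deltas":{"type":"array","items":{"type":"number"}},"force":{"type":"number"}},"required":["deltas"]}

```bash
mkdir -p pics; python3 - <<'E'
from cell import env
import cv2,numpy as np
s=env.state();print({k:np.round(v,4).tolist() if not isinstance(v,float) else v for k,v in s.items()},env.grasp_offset)
for n in("top","scene"):
    p,d=env.camera(n);cv2.imwrite(f"pics/{n}0.png",p[:,:,::-1]);np.savez(f"{n}0.npz",p=p,d=d)
    c=env.camera_params(n);print(n,{k:np.round(v,4).tolist() for k,v in c.items()},(d>0).mean())
print(env.camera_params("wrist"))
E
```

```text
{'t': 0.0, 'qpos': [1.0946, 0.3134, 1.4984, -0.0, 1.331, -0.2234], 'joint_vel': [0.0005, -0.0007, -0.0007, -0.001, -0.0004, 0.0008], 'effort': [-0.0014, -41.2269, -25.9736, -0.0003, 0.0041, 0.0], 'tcp_pos': [0.1312, 0.5081, 0.2307], 'orientation': [-3.1403, -0.0003, 2.8888], 'ft_force': [-0.3873, 0.5918, -0.9543], 'wrist_torque': [-0.0509, 0.0562, -0.0414], 'finger_force': 0.0, 'width': 1.001522245978332} 0.0187
top {'fx': 369.3537, 'fy': 369.3537, 'cx': 257.6714, 'cy': 192.9312, 'extrinsics': [[-0.0274, 0.9947, -0.0989, 0.3492], [-0.9996, -0.0283, -0.0077, 0.0006], [-0.0104, 0.0986, 0.9951, 1.0214], [0.0, 0.0, 0.0, 1.0]]} 0.99603271484375
scene {'fx': 359.4026, 'fy': 359.4026, 'cx': 251.4222, 'cy': 193.4551, 'extrinsics': [[-0.8589, -0.3301, 0.3916, 0.7802], [0.512, -0.5347, 0.6722, 0.6179], [-0.0125, 0.7779, 0.6283, 0.6816], [0.0, 0.0, 0.0, 1.0]]} 0.9959309895833334
{'fx': 297.3186396354542, 'fy': 297.3186396354542, 'cx': 255.7778145705579, 'cy': 189.69065727071552, 'hand_eye': array([[-3.43118745e-04,  9.65470224e-01,  2.60513203e-01,
         6.67164809e-02],
       [ 9.99999638e-01,  5.34213221e-04, -6.62723942e-04,
         2.02177877e-04],
       [-7.79009830e-04,  2.60512882e-01, -9.65470057e-01,
        -1.42651664e-01],
       [ 0.00000000e+00,  0.00000000e+00,  0.00000000e+00,
         1.00000000e+00]])}
```

View pics/top0.png

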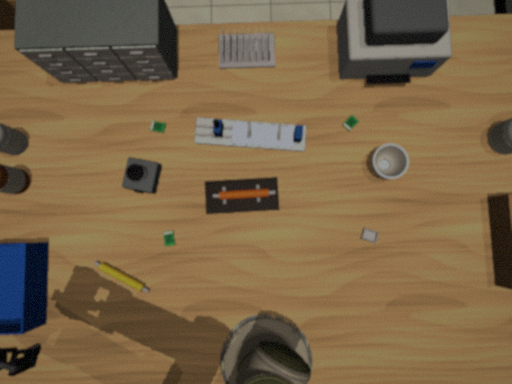

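View pics/scene0.png

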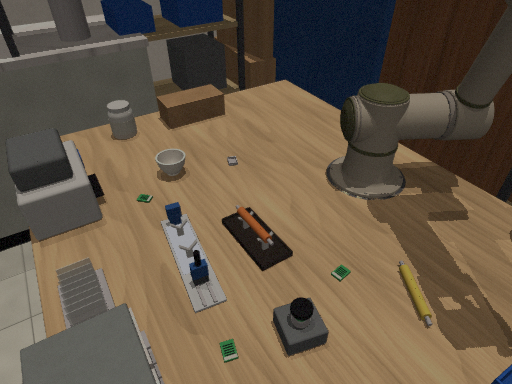

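The top view shows the orange roller at (244,194), the tailstock (blue with black post) at about (215,128), and the head block at (299,133). It also shows the button at (137,172) and the yellow look-alike at (122,276). In the scene view they are at (255,226), (199,268), (174,214) and (301,310).

```bash
cat > h.py <<'E'
import numpy as np,cv2
from cell import env
def ray(n,uv,z,c=None):
    c=c or env.camera_params(n);E=np.array(c["extrinsics"]);uv=np.atleast_2d(uv).astype(float)
    d=np.c_[(uv[:,0]-c["cx"])/c["fx"],-(uv[:,1]-c["cy"])/c["fy"],-np.ones(len(uv))]@E[:3,:3].T
    return E[:3,3]+d*((z-E[2,3])/d[:,2])[:,None]
def blobs(p,lo,hi,roi,amin=8):
    h=cv2.cvtColor(p,cv2.COLOR_RGB2HSV);m=cv2.inRange(h,np.array(lo),np.array(hi))
    k=np.zeros_like(m);x0,y0,x1,y1=roi;k[y0:y1,x0:x1]=m[y0:y1,x0:x1]
    n,l,st,ce=cv2.connectedComponentsWithStats(k)
    return [(np.argwhere(l==i)[:,::-1],ce[i],st[i].tolist()) for i in range(1,n) if st[i,4]>=amin]
def line(px,n,z):
    P=ray(n,px,z)[:,:2];c=P.mean(0);w,v=np.linalg.eigh(np.cov((P-c).T));d=v[:,1];d=d*np.sign(d[1]);t=(P-c)@d
    return c,np.degrees(np.arctan2(d[1],d[0])),t.max()-t.min(),np.ptp((P-c)@v[:,0])
E
python3 - <<'E'
from h import *
R={"top":dict(rol=(205,180,282,212),blue=(190,112,310,155),cap=(120,155,165,195),tray=(195,170,290,220),cen=(185,110,312,157)),
"scene":dict(rol=(220,200,285,255),blue=(160,195,215,295),cap=(285,295,320,325),tray=(215,200,295,270),cen=(155,195,230,310))}
for n in R:
    p=np.load(n+"0.npz")["p"]
    for b in blobs(p,(4,150,90),(20,255,255),R[n]["rol"],30):print(n,"roller",b[2],[np.round(x,4) for x in line(b[0],n,.047)])
    for b in blobs(p,(100,110,25),(125,255,255),R[n]["blue"]):print(n,"blue",b[2],b[1].round(1),ray(n,b[1],.068).round(4))
    for b in blobs(p,(0,0,0),(179,255,45),R[n]["cap"]):print(n,"cap",b[2],b[1].round(1),ray(n,b[1],.084).round(4))
    for b in blobs(p,(0,0,0),(179,255,60),R[n]["tray"],200):print(n,"tray",b[2],[np.round(x,4) for x in line(b[0],n,.01)])
    for b in blobs(p,(0,0,165),(179,60,255),R[n]["cen"],150):print(n,"base",b[2],[np.round(x,4) for x in line(b[0],n,.008)], ray(n,cv2.boxPoints(cv2.minAreaRect(b[0].astype(np.int32))),.008).round(4)[:,:2].tolist())
a=cv2.resize(np.load("top0.npz")["p"][105:215,110:320,::-1],None,fx=3.8,fy=3.8,interpolation=cv2.INTER_NEAREST);cv2.imwrite("pics/c1.png",a[:600,:800])
E
```

```text
top roller [219, 189, 50, 11, 395] [array([0.445 , 0.0454]), np.float64(91.7953), np.float64(0.1311), np.float64(0.0225)]
top blue [214, 121, 8, 15, 84] [218.  128.3] [[0.6185 0.1082 0.068 ]]
top blue [295, 126, 7, 15, 91] [298. 133.] [[ 0.5994 -0.1026  0.068 ]]
top cap [126, 164, 18, 17, 236] [134.9 171.9] [[0.5057 0.3223 0.084 ]]
top cap [152, 165, 9, 27, 85] [156.1 178.1] [[0.488  0.2674 0.084 ]]
top tray [206, 178, 72, 35, 1521] [array([0.4432, 0.0556]), np.float64(91.684), np.float64(0.1964), np.float64(0.085)]
scene roller [237, 207, 34, 34, 299] [array([0.4421, 0.0431]), np.float64(91.4287), np.float64(0.1361), np.float64(0.0218)]
scene blue [165, 202, 16, 23, 249] [173.4 212.8] [[ 0.608  -0.0759  0.068 ]]
scene blue [190, 259, 18, 22, 256] [198.6 269.8] [[0.6288 0.1264 0.068 ]]
scene cap [290, 298, 24, 23, 425] [301.3 308.8] [[0.5051 0.326  0.084 ]]
scene tray [222, 207, 71, 63, 1672] [array([0.4497, 0.0715]), np.float64(96.612), np.float64(0.2147), np.float64(0.112)]
scene base [166, 223, 30, 51, 599] [array([ 0.6181, -0.0184]), np.float64(74.4943), np.float64(0.1719), np.float64(0.0698)] [[0.6313, -0.1002], [0.5667, -0.1006], [0.5942, 0.0761], [0.6499, 0.0724]]
```

View pics/c1.png

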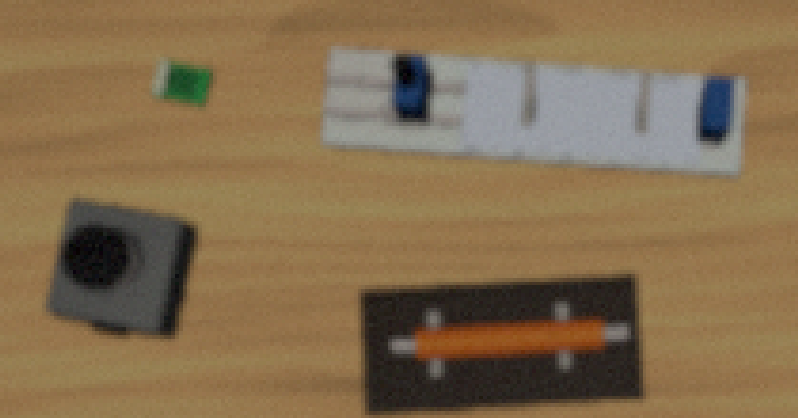

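The crop shows the base outline corners, in full-image pixels, at (197.4,117.1), (306.1,124.7), (304.7,150.8) and (194.7,142.9). The blue blocks and saddles are visible too. Next I'll measure the bench and plan a move to a wrist look.

```bash
cat >> h.py <<'E'
def plan(x,y,z,yawdeg=None,n=1):
    """print per-row tool-frame deltas (mm) from measured pose: twist spread over rows"""
    s=env.state();yaw=s["orientation"][2];g=np.array([x,y,z])-s["tcp_pos"]
    dy=0 if yawdeg is None else (np.radians(yawdeg)-yaw+np.pi)%(2*np.pi)-np.pi
    for i in range(n):
        a=yaw+dy*i/n;w=g/n*1000
        print(np.round([w[0]*np.cos(a)+w[1]*np.sin(a),w[0]*np.sin(a)-w[1]*np.cos(a),-w[2],-np.degrees(dy)/n],2).tolist())
        if dy==0:break
def st():
    s=env.state();print("t%.2f"%s["t"],np.round(s["tcp_pos"],4),np.round(np.degrees(s["orientation"]),2),np.round(s["ft_force"],1),"w%.3f f%.1f"%(s["width"],s["finger_force"]),np.round(s["qpos"],2))
E
python3 - <<'E'
from h import *
c=ray("top",[(197.4,117.1),(306.1,124.7),(304.7,150.8),(194.7,142.9)],.008)[:,:2];print(c.round(4))
a=(c[0]+c[3])/2;b=(c[1]+c[2])/2;d=a-b;L=np.linalg.norm(d);d/=L;print("len",L,"wid",np.linalg.norm(c[0]-c[3]),np.linalg.norm(c[1]-c[2]),"ang",np.degrees(np.arctan2(d[1],d[0])),"seat",(a+b)/2-d*.048)
plan(.5,.045,.23,91.6,15)
E
```

```text
[[ 0.6695  0.1724]
 [ 0.6383 -0.1327]
 [ 0.564  -0.1258]
 [ 0.5956  0.1808]]
len 0.3074069923559815 wid 0.07435212107672853 0.07455200457595847 ang 84.13600233292924 seat [ 0.61193393 -0.0240584 ]
[-31.53, -23.74, 0.05, 4.93]
[-33.45, -20.95, 0.05, 4.93]
[-35.13, -18.0, 0.05, 4.93]
[-36.54, -14.91, 0.05, 4.93]
[-37.69, -11.72, 0.05, 4.93]
[-38.55, -8.44, 0.05, 4.93]
[-39.14, -5.1, 0.05, 4.93]
[-39.43, -1.71, 0.05, 4.93]
[-39.43, 1.68, 0.05, 4.93]
[-39.14, 5.06, 0.05, 4.93]
[-38.56, 8.4, 0.05, 4.93]
[-37.7, 11.68, 0.05, 4.93]
[-36.55, 14.88, 0.05, 4.93]
[-35.14, 17.96, 0.05, 4.93]
[-33.47, 20.92, 0.05, 4.93]
```

>>> carry_out(deltas=[70,-31.5,-24,0,5,70,-33.5,-21,0,5,70,-35,-18,0,5,70,-36.5,-15,0,5,70,-37.5,-12,0,5,70,-38.5,-8.5,0,5,70,-39,-5,0,5,70,-39.5,-2,0,5,70,-39.5,1.5,0,5,70,-39,5,0,5])

```text
t: 1.1
tcp_pos: [0.375, 0.1961, 0.2312]
orientation: [-3.141, -0.0, 2.012]
ft_force: [0.3, 1.1, -0.8]
width: 0.822
finger_force: 0.0
```

>>> carry_out(deltas=[70,-38.5,8.5,0,5,70,-37.5,12,0,5,70,-36.5,15,0,5,70,-35,18,0,5,70,-33.5,21,0,5,70,0,0,0,0,70,0,0,0,0])

```text
t: 1.8
tcp_pos: [0.4952, 0.0417, 0.2308]
orientation: [-3.14, -0.0, 1.579]
ft_force: [0.4, 0.2, -0.0]
width: 0.821
finger_force: 0.0
```

```bash
python3 - <<'E'
from h import *
st();s=env.state();p,d=env.camera("wrist");np.savez("w0.npz",p=p,d=d,pos=s["tcp_pos"],o=s["orientation"]);cv2.imwrite("pics/w0.png",cv2.resize(p[:,:,::-1],(800,600)))
E
```

```text
t1.80 [0.4952 0.0417 0.2308] [-1.7992e+02 -2.0000e-02  9.0490e+01] [ 0.4  0.2 -0. ] w0.821 f0.0 [-0.15  0.25  1.58  0.    1.31 -0.16]
```

View pics/w0.png

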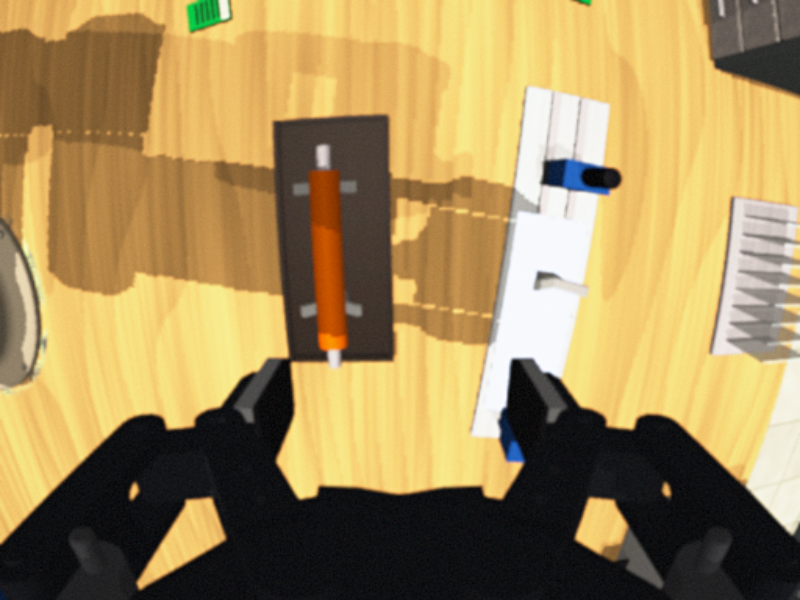

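The wrist view (800 px scale) shows the roller from (323,150) to (335,362), the post top near (605,178), and base corners at (526,87), (608,103) and (472,435). The head block is half hidden by a finger at (512,440).

```bash
cat >> h.py <<'E'
from scipy.spatial.transform import Rotation as Ro
def wray(uv,z,pos,o):
    c=env.camera_params("wrist");uv=np.atleast_2d(uv).astype(float);q=(uv-[c["cx"],c["cy"]])/c["fx"];r=np.linalg.norm(q,axis=1)+1e-9
    d=np.c_[np.sin(r)*q[:,0]/r,-np.sin(r)*q[:,1]/r,-np.cos(r)]
    T=np.eye(4);T[:3,:3]=Ro.from_euler("xyz",o).as_matrix();T[:3,3]=pos;T=T@c["hand_eye"]
    d=d@T[:3,:3].T;return T[:3,3]+d*((z-T[2,3])/d[:,2])[:,None]
E
python3 - <<'E'
from h import *
f=np.load("w0.npz");p=f["p"];W=lambda uv,z:wray(uv,z,f["pos"],f["o"])
b=max(blobs(p,(4,150,60),(20,255,255),(170,90,235,235),30),key=lambda b:len(b[0]))
P=W(b[0],.047)[:,:2];c=P.mean(0);w,v=np.linalg.eigh(np.cov((P-c).T));d=v[:,1]*np.sign(v[1,1]);t=(P-c)@d
print("roller",c,"mid",c+d*(t.max()+t.min())/2,np.degrees(np.arctan2(d[1],d[0])),np.ptp(t),np.ptp((P-c)@v[:,0]))
k=W(np.array([(526,87),(608,103),(472,435)])*.64,.008)[:,:2];print("base",k.round(4))
d=k[0]-k[2];L=np.linalg.norm(d);d/=L;nrm=np.array([d[1],-d[0]]);print(L,np.linalg.norm(k[1]-k[0]),np.degrees(np.arctan2(d[1],d[0])),"seat",k[2]+d*.107+nrm*.037)
print("tray",W(np.array([(275,122),(387,116),(393,360),(290,360)])*.64,.015)[:,:2].round(4).tolist())
for b in blobs(p,(0,0,0),(179,255,40),(368,98,405,128),15):print("post",b[2],b[1],W(b[1],.108))
cc=np.array([.611,-.024])
h=cv2.resize(p[95:130,340:405,::-1],None,fx=8,fy=8,interpolation=cv2.INTER_CUBIC)
t=np.load("top0.npz")["p"][115:150,185:315,::-1];t=cv2.resize(t,(780,210),interpolation=cv2.INTER_CUBIC)
o=np.zeros((500,790,3),np.uint8);o[:280,:520]=h;o[285:495,:780]=t;cv2.imwrite("pics/c2.png",o)
E
```

```text
roller [0.44202075 0.04712415] mid [0.44209457 0.04474391] 91.7764243845393 0.13408836826157516 0.023733198449766575
base [[ 0.5933  0.1825]
 [ 0.6656  0.177 ]
 [ 0.5623 -0.1222]]
0.3062607424739004 0.07252066552339774 84.2044310025747 seat [ 0.60995197 -0.01943349]
tray [[0.3965, 0.1511], [0.4837, 0.1533], [0.4893, -0.0433], [0.4015, -0.0452]]
post [373, 108, 24, 12, 237] [384.3628692  113.30801688] [[0.61456056 0.11193921 0.108     ]]
```

View pics/c2.png

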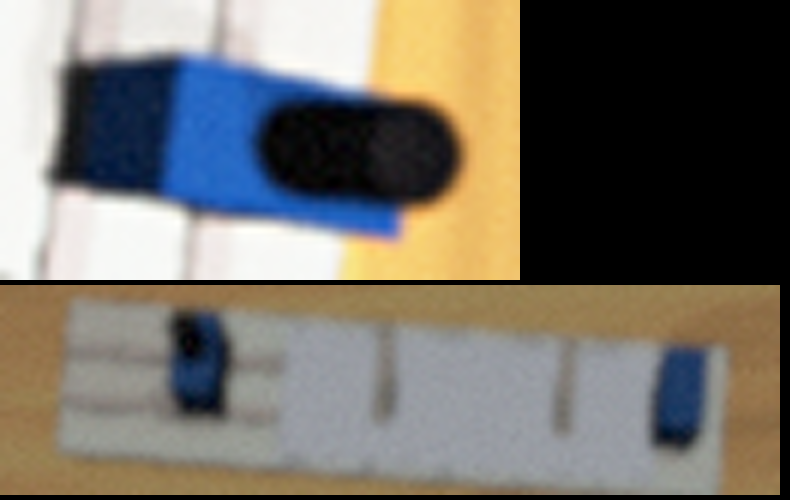

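The crop shows the post top's centre at about wrist pixel (391.2,114.4), with a tapering shaft below it. The blue blocks and saddles are clear on the base.

```bash
python3 - <<'E'
from h import *
f=np.load("w0.npz");P=wray((391.2,114.4),.108,f["pos"],f["o"]);Q=ray("top",(216,122),.108);print("post",P,Q)
P=P[0]
a=np.radians(84.15);d=np.array([np.cos(a),np.sin(a)]);n=np.array([d[1],-d[0]])
for s in([.6119,-.0241],[.610,-.0194],[.611,-.022]):r=P[:2]-s;print("along",r@d,"across",r@n,"slide",.153-r@d)
plan(.4428,.045,.12,91.7,1);st()
E
```

```text
post [[0.62195268 0.11149162 0.108     ]] [[0.6236729  0.10833517 0.108     ]]
along 0.13591009333206583 across -0.0038197739117643128 slide 0.017089906667934168
along 0.1314282267317963 across -0.0014506239001802837 slide 0.021571773268203698
along 0.13391276184458173 across -0.00271041962700914 slide 0.019087238155418268
[3.11, -52.09, 110.97, -1.14]
t1.85 [0.4949 0.0424 0.231 ] [-1.7994e+02 -2.0000e-02  9.0560e+01] [-0.4  0.3 -0.4] w0.821 f0.0 [-0.15  0.25  1.58  0.    1.31 -0.16]
```

>>> carry_out(deltas=[60,1,-17.5,37,-1.1,60,1,-17.5,37,0,60,1,-17,37,0,60,0,0,25,0,60,0,0,0,0,60,0,0,0,0])

```text
t: 2.45
tcp_pos: [0.4437, 0.0444, 0.0963]
orientation: [3.141, 0.0, 1.6]
ft_force: [0.0, -0.2, 0.4]
width: 0.704
finger_force: 0.0
```

```bash
python3 - <<'E'
from h import *
st();plan(.4428,.045,.0265,91.7,1)
E
```

```text
t2.45 [0.4437 0.0444 0.0963] [1.7995e+02 1.0000e-02 9.1700e+01] [ 0.  -0.2  0.4] w0.704 f0.0 [-0.16  0.31  1.9   0.    0.93 -0.19]
[0.6, -0.83, 69.77, -0.0]
```

>>> carry_out(deltas=[50,0.5,-1,25,0,50,0,0,25,0,50,0,0,15,0,50,0,0,4.5,0,50,0,0,0,0,15,0,0,0,0,15,0,0,0,0,15,0,0,0,0,15,0,0,0,0,15,0,0,0,0], force=25)

```text
t: 3.45
tcp_pos: [0.4429, 0.0443, 0.0268]
orientation: [3.14, 0.0, 1.599]
ft_force: [-2.1, 0.0, 7.2]
width: 0.245
finger_force: 24.3
```

>>> carry_out(deltas=[15,0,0,-5,0,15,0,0,-20,0,15,0,0,-35,0,15,0,0,-35,0,15,0,0,0,7.5,15,0,0,0,0,15,0,0,0,0])

```text
t: 4.15
tcp_pos: [0.4419, 0.0444, 0.1205]
orientation: [-3.141, -0.0, 1.471]
ft_force: [0.3, 0.6, -0.9]
width: 0.25
finger_force: 24.8
```

```bash
python3 - <<'E'
from h import *
st();plan(.6128,-.0041,.1218,84.15,1)
s=env.state();p,d=env.camera("wrist")
b=max(blobs(p,(4,150,60),(20,255,255),(100,0,400,384),30),key=lambda b:len(b[0]))
P=wray(b[0],s["tcp_pos"][2]+.019,s["tcp_pos"],s["orientation"])[:,:2]-s["tcp_pos"][:2];print(b[2],P.min(0),P.max(0))
cv2.imwrite("pics/w1.png",p[:,:,::-1])
E
```

```text
t4.15 [0.4419 0.0444 0.1205] [-179.95   -0.     84.29] [ 0.3  0.6 -0.9] w0.250 f24.8 [-0.16  0.27  1.88 -0.    1.   -0.07]
[-31.25, 174.83, -1.26, 0.14]
[100, 65, 113, 183, 11199] [-0.07556336  0.00776008] [-0.01907428  0.09750847]
```

View pics/w1.png

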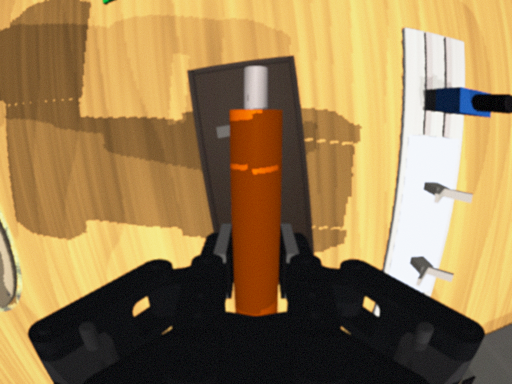

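The wrist view shows the roller held straight. Its far rubber end is at (256,110), the journal tip at (256,67), and the tray was left in place.

```bash
python3 - <<'E'
from h import *
s=env.state();z=s["tcp_pos"][2]
for uv,h in(((256,110),.0297),((256,67),.0237),((256,67),.0187)):
  P=wray(uv,z+h,s["tcp_pos"],s["orientation"])[0,:2]-s["tcp_pos"][:2];print(np.linalg.norm(P)*1000)
E
```

```text
66.67842468507547
84.05203402881236
84.80962661784021
```

>>> carry_out(deltas=[15,-4,20,0,0,15,-5,30,0,0,15,-6,35,0,0,15,-6,35,0,0,15,-5,30,0,0,15,-5,25,0,0,15,0,0,0,0,15,0,0,0,0,15,0,0,0,0])

```text
t: 5.1
tcp_pos: [0.6123, -0.0041, 0.1203]
orientation: [-3.14, -0.0, 1.469]
ft_force: [-0.3, -0.1, -1.1]
width: 0.244
finger_force: 24.9
```

```bash
python3 - <<'E'
from h import *
st();plan(.6128,-.0041,.0325,84.15,1)
p,d=env.camera("top");np.savez("top1.npz",p=p);s=env.state();w,_=env.camera("wrist");np.savez("w2.npz",p=w,pos=s["tcp_pos"],o=s["orientation"])
cv2.imwrite("pics/w2.png",np.hstack([w[:,80:,::-1],cv2.resize(p[70:180,190:310,::-1],(360,384))]))
E
```

```text
t5.10 [ 0.6123 -0.0041  0.1203] [-1.7991e+02 -1.0000e-02  8.4180e+01] [-0.3 -0.1 -1.1] w0.244 f24.9 [-0.2   0.6   1.36  0.    1.18 -0.1 ]
[0.0, 0.47, 87.82, 0.03]
```

View pics/w2.png

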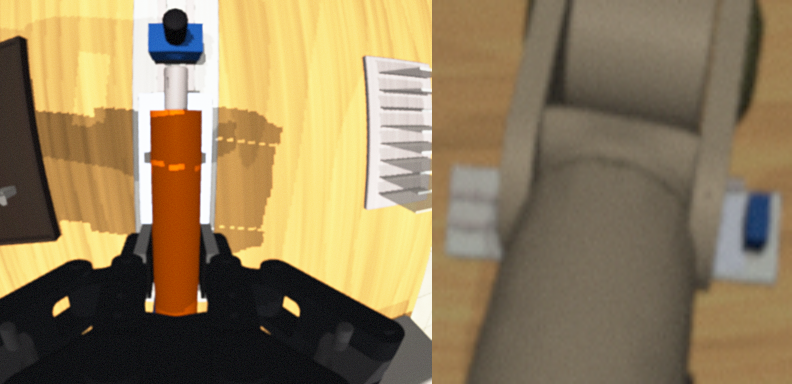

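The roller is in line with the base: axis at column 256, far saddle arms at (147..206,157), block top edge at v≈50, post top near (256,18).

```bash
python3 - <<'E'
from h import *
f=np.load("w2.npz");a=np.radians(84.15);d=np.array([np.cos(a),np.sin(a)]);n=np.array([d[1],-d[0]])
for nm,uv,h in(("post",(256,18),.108),("blockfront top edge",(256,50),.068),("saddle tips",(226,157),.05),("saddle tips",(286,157),.05),("panelL",(220,200),.008),("panelR",(294,200),.008)):
  P=wray(uv,h,f["pos"],f["o"])[0,:2];r=P-[.611,-.022];print(nm,P.round(4),"along seat",(r@d).round(4),"across",(r@n).round(4))
E
```

```text
post [0.6235 0.1121] along seat 0.1346 across -0.0012
blockfront top edge [0.6226 0.1026] along seat 0.1251 across -0.0012
saddle tips [0.5934 0.0314] along seat 0.0514 across -0.023
saddle tips [0.6367 0.027 ] along seat 0.0514 across 0.0206
panelL [ 0.5781 -0.0127] along seat 0.0059 across -0.0336
panelR [ 0.6446 -0.0196] along seat 0.0059 across 0.0331
```

>>> carry_out(deltas=[15,0,0.5,25,0,15,0,0,30,0,15,0,0,20,0,15,0,0,8,0,15,0,0,3,0,15,0,0,1.5,0,15,0,0,0,0,15,0,0,0,0])

```text
t: 6.0
tcp_pos: [0.6138, -0.0044, 0.0343]
orientation: [3.141, 0.0, 1.468]
ft_force: [-5.5, 2.5, 5.4]
width: 0.25
finger_force: 25.4
```

>>> carry_out(deltas=[15,0,-1.5,0,0,15,0,0,0,0,30,0,0,0,0,45,0,0,0,0,45,0,0,0,0,45,0,0,0,0])

```text
t: 6.6
tcp_pos: [0.6124, -0.0044, 0.0334]
orientation: [3.141, 0.0, 1.468]
ft_force: [0.0, -0.8, -1.1]
width: 0.528
finger_force: 0.0
```

```bash
python3 - <<'E'
from h import *
st()
E
```

```text
t6.60 [ 0.6124 -0.0044  0.0334] [179.98   0.    84.11] [ 0.  -0.8 -1.1] w0.528 f0.0 [-0.2   0.71  1.42  0.    1.01 -0.1 ]
```

>>> carry_out(deltas=[50,0,0,-20,0,50,0,0,-40,0,50,0,0,-40,0,50,0,0,-20,0,50,0,0,0,0,50,0,0,0,0])

```text
t: 7.2
tcp_pos: [0.612, -0.0043, 0.1527]
orientation: [-3.141, -0.0, 1.468]
ft_force: [-0.3, -0.4, -1.0]
width: 0.586
finger_force: 0.0
```

```bash
python3 - <<'E'
from h import *
st();s=env.state();w,_=env.camera("wrist");np.savez("w3.npz",p=w,pos=s["tcp_pos"],o=s["orientation"])
cv2.imwrite("pics/w3.png",w[:,:,::-1])
b=max(blobs(w,(4,150,60),(20,255,255),(150,60,370,384),30),key=lambda b:len(b[0]))
px=b[0];top=px[px[:,1]<=px[:,1].min()+1].mean(0);print(b[2],top)
W=lambda uv,z:wray(uv,z,s["tcp_pos"],s["orientation"])[0,:2]
a=np.radians(84.15);d=np.array([np.cos(a),np.sin(a)]);n=np.array([d[1],-d[0]])
r=W(top,.061)-[.611,-.022];print("rubber end",r@d,r@n)
for b in blobs(w,(0,0,0),(179,255,40),(225,0,290,130),30):
  print(b[2]);px=b[0];t=[px[:,0].mean(),px[:,1].min()];r=W(t,.108)-[.611,-.022];print("post outer edge",r@d-.007,r@n)
E
```

```text
t7.20 [ 0.612  -0.0043  0.1527] [-179.97   -0.     84.12] [-0.3 -0.4 -1. ] w0.586 f0.0 [-0.2   0.57  1.32 -0.    1.25 -0.1 ]
[150, 97, 69, 127, 6803] [152.25  97.75]
rubber end 0.0978279081855074 -0.08534399912400611
[246, 26, 20, 28, 438]
post outer edge 0.13228110916814292 -0.0017120491227919966
[238, 66, 36, 2, 71]
post outer edge 0.10575488124953095 -0.0016661043975042245
```

View pics/w3.png

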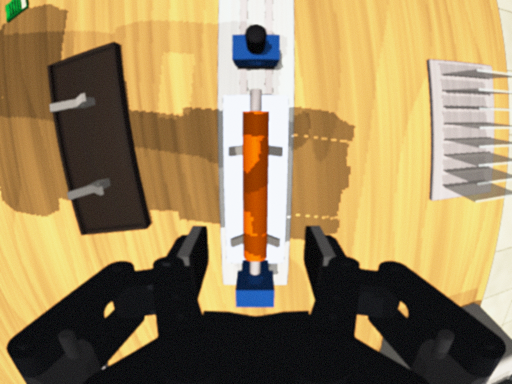

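The wrist view shows the roller lying on both saddles, rubber from (256,112) to (255,258), with the tail block at (256,50), the post top at (256,36) and the head block at (255,285). The tray is undisturbed.

>>> carry_out(deltas=[50,28,0,0,0,50,35,0,0,0,50,35,0,0,0,50,18.5,0,0,0,50,0,0,20,0,50,0,0,30,0,50,0,0,20,0,50,0,0,8,0,50,0,0,0,0,50,0,0,0,0])

```text
t: 8.25
tcp_pos: [0.6247, 0.1113, 0.0761]
orientation: [3.14, -0.0, 1.468]
ft_force: [0.2, 0.5, 0.3]
width: 0.586
finger_force: 0.0
```

```bash
python3 - <<'E'
from h import *
st();plan(.6237,.1114,.0745)
f=np.load("w3.npz");a=np.radians(84.15);d=np.array([np.cos(a),np.sin(a)]);n=np.array([d[1],-d[0]])
for uv,z in(((256,112),.061),((256,90),.05),((256,258),.061)):
  r=wray(uv,z,f["pos"],f["o"])[0,:2]-[.611,-.022];print(r@d,r@n)
E
```

```text
t8.25 [0.6247 0.1113 0.0761] [179.93  -0.    84.11] [0.2 0.5 0.3] w0.586 f0.0 [-0.01  0.7   1.32 -0.    1.12  0.09]
[-0.03, -0.98, 1.59, -0.0]
0.08348831166745546 -0.0014961065379892453
0.10166532667312143 -0.0014714214782769494
-0.041910331377936046 -0.0015861850043288803
```

>>> carry_out(deltas=[30,0,-1.5,0.5,0,5,0,0,0,0,5,0,0,0,0,5,0,0,0,0,5,0,0,0,0,5,0,0,0,0], force=40)

```text
t: 8.85
tcp_pos: [0.6237, 0.1116, 0.0757]
orientation: [3.139, -0.0, 1.468]
ft_force: [5.3, -0.4, 2.3]
width: 0.147
finger_force: 39.7
```

```bash
python3 - <<'E'
from h import *
st()
E
```

```text
t8.85 [0.6237 0.1116 0.0757] [ 1.7982e+02 -2.0000e-02  8.4110e+01] [ 5.3 -0.4  2.3] w0.147 f39.7 [-0.01  0.69  1.33 -0.    1.12  0.1 ]
```

>>> carry_out(deltas=[5,-2,1,0,0,5,-5,0,0,0,5,-6,0,0,0,5,-6,0,0,0,5,-6,0,0,0,5,-6,0,0,0,5,-6,0,0,0,5,-5,0,0,0,5,-2,0,0,0,5,0,0,0,0])

```text
t: 9.85
tcp_pos: [0.619, 0.0678, 0.0756]
orientation: [-3.141, -0.0, 1.468]
ft_force: [-1.5, 0.4, 7.3]
width: 0.151
finger_force: 40.2
```

```bash
python3 - <<'E'
from h import *
st()
E
```

```text
t9.85 [0.619  0.0678 0.0756] [-1.7999e+02 -1.0000e-02  8.4110e+01] [-1.5  0.4  7.3] w0.151 f40.2 [-0.08  0.67  1.36  0.    1.11  0.02]
```

>>> carry_out(deltas=[5,-2,0,-0.5,0,5,-1.5,0,0,0,5,-1,0,0,0,5,-1,0,0,0,5,0,0,0,0])

```text
t: 10.35
tcp_pos: [0.6184, 0.0624, 0.0756]
orientation: [-3.141, -0.0, 1.468]
ft_force: [-2.0, 3.0, 5.8]
width: 0.15
finger_force: 40.0
```

>>> carry_out(deltas=[5,-1,0,0,0,5,0,0,0,0])

```text
t: 10.55
tcp_pos: [0.6183, 0.0615, 0.0757]
orientation: [-3.141, -0.0, 1.468]
ft_force: [-1.6, 2.8, 6.5]
width: 0.15
finger_force: 40.0
```

>>> carry_out(deltas=[5,-1,0,0,0,5,0,0,0,0])

```text
t: 10.75
tcp_pos: [0.6183, 0.0614, 0.0757]
orientation: [-3.141, -0.002, 1.468]
ft_force: [-0.7, 6.6, 5.4]
width: 0.148
finger_force: 39.9
```

>>> carry_out(deltas=[5,-1,0,0,0,5,0,0,0,0])

```text
t: 10.95
tcp_pos: [0.6183, 0.0613, 0.0757]
orientation: [3.141, -0.003, 1.468]
ft_force: [0.9, 11.9, 5.3]
width: 0.152
finger_force: 39.9
```

>>> carry_out(deltas=[5,-1,0,0,0,5,0,0,0,0,5,0,0,0,0])

```text
t: 11.25
tcp_pos: [0.6183, 0.0612, 0.0757]
orientation: [3.141, -0.004, 1.469]
ft_force: [1.7, 15.9, 4.4]
width: 0.149
finger_force: 39.9
```

>>> carry_out(deltas=[5,2,0,0,0,5,0,0,0,0,50,0,0,0,0,50,0,0,0,0,50,0,0,0,0,50,0,0,-15,0,50,0,0,-35,0,50,0,0,-40,0,50,0,0,-20,0,50,0,0,0,0])

```text
t: 12.25
tcp_pos: [0.6197, 0.0602, 0.1898]
orientation: [3.134, 0.0, 1.468]
ft_force: [-0.3, 0.4, -0.8]
width: 0.587
finger_force: 0.0
```

>>> carry_out(deltas=[50,-30,0,0,0,50,-30,0,0,0,50,0,0,0,0,50,0,0,0,0])

```text
t: 12.65
tcp_pos: [0.612, 0.0004, 0.1849]
orientation: [-3.141, -0.0, 1.467]
ft_force: [0.3, 0.6, -0.1]
width: 0.583
finger_force: 0.0
```

```bash
python3 - <<'E'
from h import *
st();s=env.state();w,_=env.camera("wrist");np.savez("w4.npz",p=w,pos=s["tcp_pos"],o=s["orientation"])
sc,_=env.camera("scene");np.savez("s4.npz",p=sc)
cv2.imwrite("pics/w4.png",np.hstack([cv2.resize(w[20:320,180:330,::-1],(300,600)),cv2.resize(sc[190:310,150:240,::-1],(450,600))]))
E
```

```text
t12.65 [6.120e-01 4.000e-04 1.849e-01] [-1.7994e+02 -1.0000e-02  8.4050e+01] [ 0.3  0.6 -0.1] w0.583 f0.0 [-0.19  0.54  1.28  0.    1.32 -0.09]
```

View pics/w4.png

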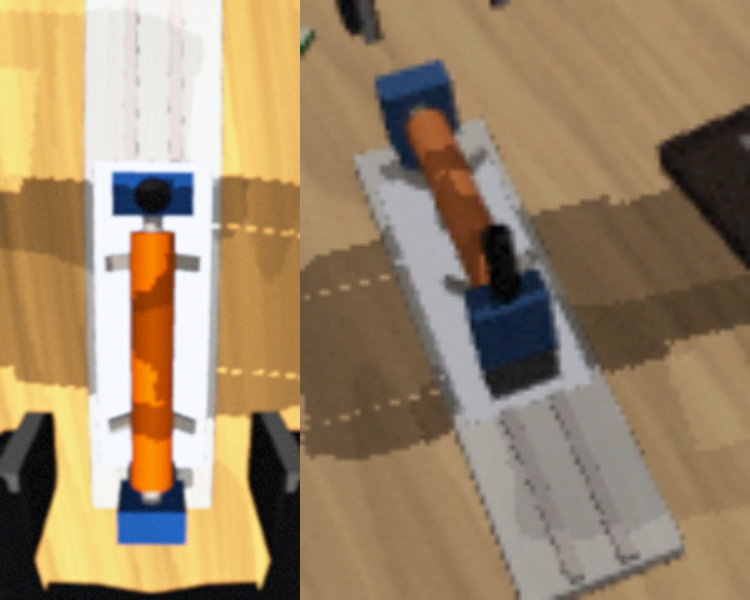

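The views show both journals entering their blocks: rubber end at wrist (256,136), tail block front edge at (256,127), lower rubber end at (255.5,265.5), and head top front edge at about (255.5,276.5).

```bash
python3 - <<'E'
from h import *
f=np.load("w4.npz");a=np.radians(84.15);d=np.array([np.cos(a),np.sin(a)]);n=np.array([d[1],-d[0]])
for nm,uv,z in(("rub+",(256,136),.061),("tailtop",(256,127),.068),("post",(256,116),.108),("rub-",(255.5,265.5),.058),("headtop far edge",(255.5,291.5),.068),("headtop near",(255.5,276.5),.068)):
  r=wray(uv,z,f["pos"],f["o"])[0,:2]-[.611,-.022];print(nm,(r@d).round(4),(r@n).round(4))
for nm in"top0","scene0":
  p=np.load(nm+".npz")["p"];n_=nm[:-1]
  roi=(120,155,148,195) if n_=="top" else (285,295,320,325)
  b=max(blobs(p,(0,0,0),(179,255,45),roi),key=lambda b:len(b[0]))
  print(n_,b[2],ray(n_,b[1],.082))
  (x,y),r=cv2.minEnclosingCircle(b[0].astype(np.float32));print(x,y,r,ray(n_,(x,y),.085))
E
```

```text
rub+ 0.0666 -0.002
tailtop 0.075 -0.002
post 0.0852 -0.002
rub- -0.0649 -0.0028
headtop far edge -0.0909 -0.0028
headtop near -0.0722 -0.0028
top [126, 164, 18, 17, 236] [[0.50599609 0.32298153 0.082     ]]
135.0 171.5 9.178879737854004 [[0.50655451 0.32162987 0.085     ]]
scene [290, 298, 24, 23, 425] [[0.504188   0.32498273 0.082     ]]
301.2110290527344 308.857421875 11.952004432678223 [[0.50578964 0.32654134 0.085     ]]
```

>>> carry_out(deltas=[0,20,-11,0,0,0,30,-16,0,0,0,35,-19,0,0,0,35,-19,0,0,0,35,-19,0,0,0,35,-19,0,0,0,35,-18.5,0,0,0,22.5,-12,0,0,0,0,0,0,0,0,0,0,0,0])

```text
t: 13.75
tcp_pos: [0.5045, 0.2612, 0.1852]
orientation: [-3.142, 0.0, 1.47]
ft_force: [0.5, -1.1, 0.1]
width: 0.0
finger_force: 0.0
```

```bash
python3 - <<'E'
from h import *
st();s=env.state();w,_=env.camera("wrist");cv2.imwrite("pics/w5.png",w[:,:,::-1])
for b in blobs(w,(0,0,0),(179,255,45),(100,20,420,330),200):
  (x,y),r=cv2.minEnclosingCircle(b[0].astype(np.float32));print(b[2],x,y,r,len(b[0])/(np.pi*r*r),wray((x,y),.088,s["tcp_pos"],s["orientation"]))
E
```

```text
t13.75 [0.5045 0.2612 0.1852] [-1.800e+02  1.000e-02  8.422e+01] [ 0.5 -1.1  0.1] w0.000 f0.0 [ 0.27  0.44  1.43 -0.    1.26  0.37]
[221, 90, 53, 52, 1883] 247.0 115.5 26.234619140625 0.8708651668502325 [[0.50301341 0.32466322 0.088     ]]
[100, 225, 320, 105, 18893] 259.5 312.0 160.40350341796875 0.23373478644010123 [[0.49467258 0.13607572 0.088     ]]
```

View pics/w5.png

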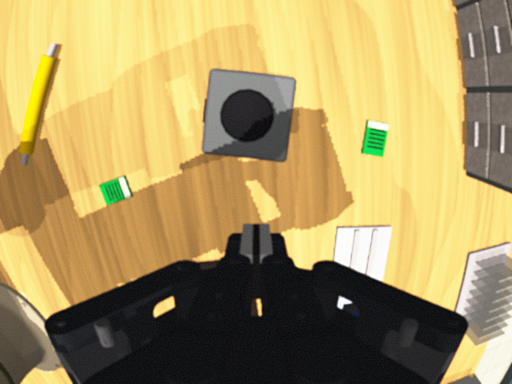

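The wrist view shows the black cap at (247,115) on the grey box, near (0.503,0.325), with the closed fingers at (257,240).

>>> carry_out(deltas=[0,20,-2.5,0,0,0,25,-3,15,0,0,18,-2,25,0,0,0,0,25,0,0,0,0,15,0,0,0,0,0,0,0,0,0,0,0])

```text
t: 14.5
tcp_pos: [0.5045, 0.3234, 0.1059]
orientation: [3.141, -0.0, 1.467]
ft_force: [-0.5, -0.1, 0.6]
width: -0.002
finger_force: 0.0
```

>>> carry_out(deltas=[0,0,0,7,0,0,0,0,3,0,0,0,0,2,0,0,0,0,2,0,0,0,0,1,0,0,0,0,0,0])

```text
t: 15.1
tcp_pos: [0.5038, 0.324, 0.0902]
orientation: [-3.141, 0.0, 1.468]
ft_force: [-0.5, -0.0, -0.4]
width: 0.0
finger_force: 0.0
```

Next I press gently, in small steps, towards z ≈ 0.078.

>>> carry_out(deltas=[0,0,0,2,0,0,0,0,2,0,0,0,0,2,0,0,0,0,1.5,0,0,0,0,0,0,0,0,0,0,0])

```text
t: 15.7
tcp_pos: [0.504, 0.3241, 0.083]
orientation: [3.141, -0.0, 1.468]
ft_force: [-0.4, -0.6, 3.9]
width: -0.001
finger_force: 2.1
```

>>> carry_out(deltas=[0,0,0,1.5,0,0,0,0,1.5,0,0,0,0,1,0,0,0,0,0,0,0,0,0,0,0])

```text
t: 16.2
tcp_pos: [0.504, 0.3241, 0.0789]
orientation: [3.141, -0.0, 1.468]
ft_force: [-0.1, 0.3, 5.6]
width: 0.0
finger_force: 2.7
```

>>> carry_out(deltas=[0,0,0,1,0,0,0,0,0,0,0,0,0,0,0])

```text
t: 16.5
tcp_pos: [0.504, 0.3241, 0.0779]
orientation: [3.141, -0.0, 1.468]
ft_force: [0.4, 0.6, 5.5]
width: -0.003
finger_force: 2.8
```

```bash
python3 - <<'E'
from h import *
st();p,_=env.camera("scene");q=np.load("s4.npz")["p"]
for nm,im in(("before",q),("now",p)):
  for c,lo,hi in(("green",(45,80,40),(90,255,255)),("red",(170,90,40),(179,255,255)),("red0",(0,140,40),(3,255,255)),("white",(0,0,150),(179,50,255))):
    print(nm,c,[b[2] for b in blobs(im,lo,hi,(275,290,325,350),2)])
  print([b[2]+b[1].round(1).tolist() for b in blobs(im,(4,150,60),(20,255,255),(160,195,225,290),30)],[b[2]+b[1].round(1).tolist() for b in blobs(im,(100,110,25),(125,255,255),(160,195,225,290),30)])
E
```

```text
t16.50 [0.504  0.3241 0.0779] [ 1.7997e+02 -2.0000e-02  8.4110e+01] [0.4 0.6 5.5] w-0.003 f2.8 [0.38 0.63 1.44 0.   1.07 0.48]
before green [[298, 320, 5, 2, 6]]
before red []
before red0 []
before white []
[[171, 212, 17, 35, 253, 179.9, 227.6]] [[165, 202, 15, 22, 141, 171.7, 209.7], [183, 244, 18, 20, 226, 191.7, 254.1]]
now green []
now red []
now red0 []
now white []
[[171, 212, 17, 35, 258, 180.0, 227.6]] [[165, 202, 15, 21, 139, 171.7, 209.6], [183, 244, 18, 20, 233, 191.7, 253.9]]
```

```bash
python3 -c "
from cell import env
print(env.job_done())"
```

```text
the job is handed in; nothing more can be done
None
```

I handed the job in at 16.5 s: the roller is held between both cups (tailstock pushed to a firm stop), and the gripper holds the button at about 10 mm, judged from tool height and spring force because no camera view showed the green band.

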